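Build up the drip-coffee filter on its cup

ROBOT

A 6-joint arm with a two-finger parallel gripper is mounted at the origin on a cart in front of the work surface, level with it; the furniture and walls round the work are solid. World frame = base frame: x ahead of the robot, y to its left, z up, the work surface at z = 0. Lengths are in m, angles in rad, forces in N, time in s.
With the tool pointing down it reaches from about 0.35 to 0.775 m from the base axis. Payload 7.3 kg.
Tool frame: the origin (TCP) lies at the centre of the arm's flange, where the gripper is bolted on; the fingertips stand 178 mm ahead of it and the grasp point (between the pads) lies 159 mm ahead of it (tip_extent is the distance from the TCP to the fingertips, in m); z points along the fingers, y is the line along which they close (so a half turn about z gives the same grasp; the last joint's range is limited). The gripper opens to 92 mm and grips with 3 to 60 N. Pads are 19 mm wide; open, the fingers measure 130 mm over their backs; the gripper's body (75 mm by 190 mm) begins 47 mm behind the grasp point.
Start: joints at [-1.301, 0.342, 1.524, -0, 1.275, -0.146], TCP at [0.212, -0.48, 0.405] pointing down, gripper open.
Joint ranges: [-2.53, 2.53], [-0.77, 2.02], [0.04, 2.7], [-1, 4.14], [0.28, 2.66], [-3.11, 3.11]. Speed limits (rad/s): [2.57, 2.57, 3.14, 3.14, 3.14, 3.14].

INTERFACE

Orientations are given as [roll, pitch, yaw] about the fixed x, y, z axes, in that order (R = Rz(yaw) Ry(pitch) Rx(roll)).
In Python, from cell import * gives the robot as it stands.
- The arm moves only by the tool arm_command, never from a script. Its arguments are lists of equal length, an entry for each row: "xyz": the shift along the world's x, y, z in mm, a list of three; "spin": the turn about the world's z in degrees. In form: {"xyz": [[tx, ty, tz], ...], "spin": [spin, ...]}. A call has 1 to 20 rows; each row shifts and turns the commanded pose from where the row before left it; what a row does not reach is not made up. A row lasts 1/10 s, in which the tool goes at most 50 mm and 8.59 degrees, less where a joint would pass 70% of its speed; a pose out of reach is approached as far as the arm can. A call with a gripper value outside its range is refused whole. "jaw" is the opening, from -1 (shut) to 1 (fully open), set as the call begins (left out, the last holds). The fingers move at their own pace and stop on an object; "squeeze" is the grip in N (left out, the last holds). Time passes only in rows, so rows that do not move let the fingers close. It gives the time, the measured TCP pose, the force, the opening and the grip force at its end, in the units of the state.
- observe(): the state, without advancing time (a new reading comes with each control period).
- read_camera(name): name is "scene" or "side" or "wrist"; returns a dict with "img" (480x640x3 uint8, red, green, blue), "depth" (480x640 float32, m along the optical axis (not along the pixel's ray), 0 where there is no reading), "fx", "fy", "cx", "cy" (pixels), "dist_coeffs" ([k1, k2, p1, p2, k3] as OpenCV has them; the pictures are not rectified), "world_from_camera" (4x4, takes a point from camera to world coordinates). Camera axes: x right, y up, looking along -z (the intrinsics and any distortion apply to the point x, -y, -z); pixel columns grow to the right and rows downward; lengths in m; the calibration is good to about 2 mm. A picture is of the moment at which its call begins.
- hand_in(): hands the job in; it is judged then, once.
The state is a dict: "time": time; "qpos": joint angles; "qvel": joint speeds; "joint_efforts": joint torques, N m; "tool_pos": TCP position; "tool_rot": TCP orientation; "contact_force": force on the tool from outside, world axes, zero at the start; "torque": the same for the moment, N m; "opening": finger opening in m; "grip_force": force on a finger pad.
Only numpy, scipy, OpenCV 4.12 (cv2) and the standard library are available. Lean on these libraries where they do the work, as an engineer would, in place of code of your own. Each camera call takes 0.05 s, during which the arm holds its last target. There are 200 camera calls.

TASK

The small steel drip-coffee filter has been washed and lies in pieces; put it together again for the next coffee. In this order: stand the cup upright in the middle of the saucer, set the filter pot on the cup so that the boss under it sits in the cup's mouth, lower the press into the pot, knob up, until it rests on the pot's floor, and close the pot with the lid, fully down. Set each piece down rather than letting it fall, and leave the honey jar, the mug and the measuring spoon where they are.

Things in the scene. Friction and masses are not known exactly. Their poses are not given: they have to be found in the camera images.
- saucer: Round white saucer, 120 mm across, fixed to the worktop. Origin: centre of its underside, z up. Its flat middle, 84 mm across, has its top 6 mm above the origin; the lip rises from there to 13 mm at the edge. (Wall cabinets overhang the back of the worktop from x = 0.57 m on, 0.45 m up: keep the wrist clear of them.)
- cup: White handleless cup, straight-sided, 62 mm outside (50 mm at the foot), 60 mm high, mouth 54 mm inside, hollow, about 0.22 kg. Origin: centre of its underside, z up out of the mouth. Starts upright; grasp it across the outside near the rim.
- filter_pot: Steel open cylinder on a wide flange; starts upright. Origin: centre of underside, z up. Boss under it z 0-6 mm, 40 mm wide tapering out to 46; flange 88 mm wide, z 6-10; cylinder 60 mm outside, 55 inside, up to the rim at z 62; inner floor z 10. 0.13 kg. On the cup the flange rests on the rim (4 mm play all round), origin 54 mm above the cup's. Grasp across the cylinder near its rim.
- press: Steel press, starts upright: disc 48 mm wide, 5 thick, bevelled below; 8 mm stem; knob 16 mm wide, z 54-70 mm. Origin: centre of disc's underside, z up. 0.07 kg. On the pot's floor (3.5 mm play all round) its origin is 10 mm above the pot's and the knob is 2-18 mm above the pot's rim: grasp the knob with the fingertips only, so the fingers stay out of the pot.
- lid: Steel domed lid 74 mm wide, 55 high, starts upright. Origin: centre of the skirt's lower edge, z up. Skirt flared inside, 68 mm at the mouth to 65, shoulder inside at z 8; dome top z 37; knob 18 mm wide, z 41-55: grasp there. 0.09 kg. Closed, the skirt is outside the pot, the shoulder on its rim, origin 54 mm above the pot's; the press's knob fits under the dome.
- honey_jar: Bystander: jar with a dark lid, 61 mm across, 82 mm high; origin at the centre of its underside. Leave alone.
- mug: Bystander: two-tone mug, dark above and white below, with a handle, 82 x 114 mm, 97 mm high; origin at the centre of its underside. Leave alone.
- scoop: Bystander: metal measuring spoon lying flat, 128 mm long, 40 mm wide, 12 mm high; origin at the centre of its underside. Leave alone.
Things that resemble listed ones, but are neither listed nor needed, are in the scene too. What is shaped like the press but blue, orange or yellow is not meant.

How it is judged:
By the outcome, as a careful person would: the job done as asked, in the order asked, and still so for the second after the job is handed in, with the robot touching nothing.
It also fails if it takes over 102 s, if anything falls off the work surface, if the arm or the gripper's body presses on something with over 40 N, if the wrist force passes 120 N, or if a joint passes its speed limit or range.

## Working session

There is one attempt and no reset: what is moved stays moved. The work goes in short steps, Python scripts to look and compute and a tool call to move; the robot and the scene stay as the last step left them, time stands still between calls to the robot, and variables do not carry over. Pictures are saved under pics/ and viewed, at most 14 in all, crops included, and the job is handed in when it is done.

Besides the shell and the picture viewer there is one more tool, called after "Emit:" as name(argument=value, ...) on one line, values as JSON. arm_command: Moves the arm, as the interface text tells. Its arguments: {"type":"object","properties":{"xyz":{"type":"array","items":{"type":"array","items":{"type":"number"}}},"spin":{"type":"array","items":{"type":"number"}},"jaw":{"type":"number"},"squeeze":{"type":"number"}},"required":["xyz","spin"]}

```bash
mkdir -p pics; ls; cat > h.py <<'E'
from cell import *
import numpy as np, cv2
def cloud(c):
    h,w=c["depth"].shape; K=np.array([[c["fx"],0,c["cx"]],[0,c["fy"],c["cy"]],[0,0,1.]])
    u,v=np.meshgrid(np.arange(w),np.arange(h))
    p=cv2.undistortPoints(np.stack([u,v],-1).reshape(-1,1,2).astype(np.float64),K,np.array(c["dist_coeffs"],float)).reshape(h,w,2)
    d=c["depth"]; P=np.stack([p[...,0]*d,-p[...,1]*d,-d],-1)
    M=np.array(c["world_from_camera"]); return P@M[:3,:3].T+M[:3,3]
E
python3 - <<'E'
from h import *
s=observe(); print(s["time"],s["tool_pos"],s["tool_rot"],s["opening"])
for n in ["scene","side"]:
    c=read_camera(n); cv2.imwrite(f"pics/{n}0.png",c["img"][...,::-1]); np.savez(f"{n}0.npz",P=cloud(c),**{k:np.array(v) for k,v in c.items()})
    print(n,c["fx"],np.round(c["world_from_camera"],3).tolist(),c["dist_coeffs"],(c["depth"]>0).mean())
E
```

```text
pics
0.0 [ 0.21202487 -0.48012059  0.40405495] [-3.14006628e+00 -1.97769960e-04  4.15781208e-01] 0.09207641107824217
scene 569.5615303295847 [[-0.567, 0.487, -0.664, -0.309], [-0.823, -0.354, 0.444, 0.515], [-0.019, 0.799, 0.601, 0.777], [0.0, 0.0, 0.0, 1.0]] [-0.01333338  0.          0.          0.          0.        ] 0.9961881510416667
side 467.25225854762834 [[0.999, 0.0, 0.039, 0.572], [0.034, 0.479, -0.877, -0.888], [-0.019, 0.878, 0.478, 0.529], [0.0, 0.0, 0.0, 1.0]] [-0.11681867  0.          0.          0.          0.        ] 0.8528483072916667
```

View pics/scene0.png

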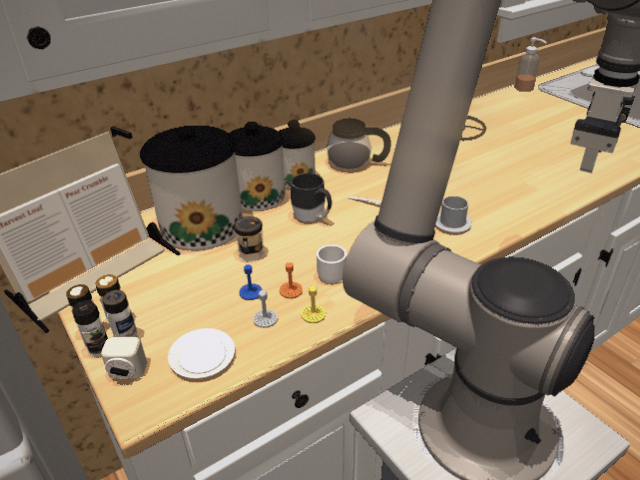

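View pics/side0.png

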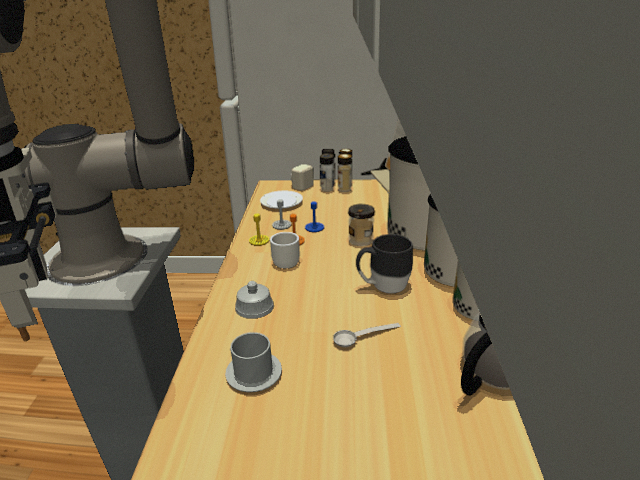

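Scene view: saucer at (202,353), cup (332,263), steel press (264,308) among coloured decoys, pot (453,212). The arm hides the lid there, but the side view shows it at (254,299).

```bash
cat > m.py <<'E'
from h import *
from scipy.optimize import least_squares
def circ(p,r):
    c0=p.mean(0)
    f=least_squares(lambda c:np.hypot(*(p-c[:2]).T)-r,c0,loss="soft_l1",f_scale=.001)
    return f.x, np.sqrt(np.median(f.fun**2))
def sl(P,roi,z0,z1):
    u0,v0,u1,v1=roi; q=P[v0:v1,u0:u1].reshape(-1,3); return q[(q[:,2]>z0)&(q[:,2]<z1)]
E
python3 - <<'E'
from m import *
S=np.load("scene0.npz")["P"]; D=np.load("side0.npz")["P"]
def rep(n,P,roi,z0,z1,r=None):
    q=sl(P,roi,z0,z1)
    if len(q)<5: print(n,"few",len(q)); return
    print(n,len(q),"bbox",np.round(q.min(0),4),np.round(q.max(0),4),"circ",[np.round(x,4) for x in circ(q[:,:2],r)] if r else "")
print("table z",np.median(S[300:330,200:230,2]),np.median(D[400:440,300:340,2]))
for nm,P,ro in [("scene",S,dict(sau=(165,325,240,382),cup=(312,240,352,287),press=(250,286,280,330),pot=(432,190,474,237))),
                ("side",D,dict(sau=(255,188,307,214),cup=(268,230,302,272),press=(270,197,294,230),pot=(222,330,286,394),lid=(232,278,277,320)))]:
    print(nm)
    rep("saucer",P,ro["sau"],.004,.02,None); rep("sau lip",P,ro["sau"],.0105,.016,.0585)
    rep("cup body",P,ro["cup"],.035,.058,None); rep("cup rim",P,ro["cup"],.058,.064,.029)
    rep("press disc",P,ro["press"],.003,.008,None);rep("press knob",P,ro["press"],.054,.075,None)
    rep("pot flange",P,ro["pot"],.005,.014,.0); rep("pot rim",P,ro["pot"],.059,.066,.0288); rep("potbody",P,ro["pot"],.02,.058)
    if nm=="side": rep("lid knob",P,ro["lid"],.042,.058); rep("lid skirt",P,ro["lid"],.004,.01)
E
```

```text
table z -0.00031771592574192375 0.00048100010967971896
scene
saucer 2335 bbox [0.3366 0.2459 0.004 ] [0.4563 0.3652 0.0167] circ 
sau lip 545 bbox [0.3366 0.2467 0.0105] [0.4559 0.3652 0.0153] circ [array([0.3951, 0.3058]), np.float64(0.0028)]
cup body 481 bbox [ 0.411  -0.0471  0.0353] [0.4761 0.0164 0.058 ] circ 
cup rim 105 bbox [ 0.4106 -0.0446  0.058 ] [0.4754 0.016  0.0629] circ [array([ 0.4429, -0.0147]), np.float64(0.0012)]
press disc 394 bbox [0.3799 0.0967 0.003 ] [0.5065 0.1882 0.008 ] circ 
press knob 81 bbox [0.4035 0.1566 0.0561] [0.4182 0.1728 0.0726] circ 
pot flange 278 bbox [ 0.3886 -0.4563  0.0051] [ 0.5423 -0.3093  0.0139] circ 
pot rim 98 bbox [ 0.3998 -0.3841  0.059 ] [ 0.461  -0.3232  0.0642] circ [array([ 0.4312, -0.3534]), np.float64(0.0013)]
potbody 571 bbox [ 0.3982 -0.3876  0.02  ] [ 0.4635 -0.3206  0.058 ] circ 
side
saucer 564 bbox [0.3204 0.2423 0.004 ] [0.462  0.4036 0.0179] circ 
sau lip 204 bbox [0.3392 0.2459 0.0105] [0.4559 0.3663 0.0158] circ [array([0.3979, 0.301 ]), np.float64(0.0041)]
cup body 469 bbox [ 0.4138 -0.0515  0.035 ] [0.4761 0.0139 0.0579] circ 
cup rim 135 bbox [ 0.4151 -0.0493  0.058 ] [0.475  0.0123 0.0631] circ [array([ 0.4455, -0.0182]), np.float64(0.0012)]
press disc 251 bbox [0.3617 0.1354 0.0031] [0.4366 0.3333 0.008 ] circ 
press knob 80 bbox [0.4066 0.0668 0.0554] [0.456  0.1687 0.0726] circ 
pot flange 790 bbox [ 0.3876 -0.403   0.0066] [ 0.4746 -0.3219  0.014 ] circ 
pot rim 249 bbox [ 0.4025 -0.3885  0.059 ] [ 0.4608 -0.3288  0.0643] circ [array([ 0.4313, -0.3581]), np.float64(0.0008)]
potbody 1285 bbox [ 0.4026 -0.3896  0.02  ] [ 0.4608 -0.3276  0.058 ] circ 
lid knob 82 bbox [ 0.3936 -0.1888  0.0425] [ 0.4109 -0.1722  0.0575] circ 
lid skirt 135 bbox [ 0.3673 -0.2177  0.0041] [ 0.439 -0.172  0.01 ] circ
```

```bash
python3 - <<'E'
from m import *
for n in ["scene","side"]:
    d=np.load(n+"0.npz"); hsv=cv2.cvtColor(d["img"],cv2.COLOR_RGB2HSV); P=d["P"]
    for c,(a,b) in dict(blue=(110,130),orange=(3,14),yellow=(26,34)).items():
        m=(hsv[...,0]>=a)&(hsv[...,0]<=b)&(hsv[...,1]>190)&(P[...,2]>.05)&(P[...,2]<.074)&(P[...,0]>.3)&(P[...,0]<.6)&(abs(P[...,1])<.4)
        print(n,c,m.sum(),np.round(np.median(P[m],0),3))
S=np.load("scene0.npz")["P"];D=np.load("side0.npz")["P"]
for n,P,r in [("jar",S,(230,210,266,262)),("mug",S,(288,172,335,224)),("mugside",D,(355,232,416,300))]:
    q=sl(P,r,.03,.1); print(n,np.round(np.percentile(q,[2,98],axis=0),3).tolist())
E
```

```text
scene blue 10 [0.493 0.154 0.061]
scene orange 8 [0.447 0.082 0.061]
scene yellow 0 [nan nan nan]
side blue 21 [0.499 0.143 0.065]
side orange 42 [0.455 0.073 0.065]
side yellow 10 [0.371 0.075 0.071]
jar [[0.58, 0.058, 0.032], [0.703, 0.114, 0.084]]
mug [[0.596, -0.143, 0.032], [0.789, -0.062, 0.097]]
mugside [[0.599, -0.145, 0.031], [0.717, 0.057, 0.098]]
  return _methods._mean(a, axis=axis, dtype=dtype,
  ret = um.true_divide(
```

Emit:
arm_command(xyz=[[17.8,35.6,0],[17.8,35.6,0],[17.8,35.6,0],[17.8,35.6,0],[17.8,35.6,0],[17.8,35.6,0],[17.8,35.6,0],[17.8,35.6,0],[17.8,35.6,0],[17.8,35.6,0],[17.8,35.6,0],[17.8,35.6,0],[17.8,35.6,0],[0,0,0],[0,0,0]], spin=[0,0,0,0,0,0,0,0,0,0,0,0,0,0,0])

```text
time: 1.6
tool_pos: [0.4435, -0.0168, 0.4043]
tool_rot: [-3.141, 0.001, 0.418]
contact_force: [0.4, 0.4, 0.4]
opening: 0.0915
grip_force: 0.0
```

Emit:
arm_command(xyz=[[0,0,-15],[0,0,-15],[0,0,-15],[0,0,-15],[0,0,-15],[0,0,-15],[0,0,-15],[0,0,0],[0,0,0],[0,0,0]], spin=[8.5,8.5,8.5,8.5,8.5,8.5,8.5,6.5,0,0])

```text
time: 2.6
tool_pos: [0.4433, -0.0184, 0.2999]
tool_rot: [3.141, 0.0, 1.563]
contact_force: [-0.3, 0.3, -1.5]
opening: 0.0918
grip_force: 0.0
```

```bash
cat > w.py <<'E'
from m import *
import sys
def snap(name,cam="wrist"):
    c=read_camera(cam); cv2.imwrite(f"pics/{name}.png",c["img"][...,::-1]); P=cloud(c)
    np.savez(f"{name}.npz",P=P,**{k:np.array(v) for k,v in c.items()}); return c,P
E
python3 - <<'E'
from w import *
c,P=snap("w1"); s=observe(); print(s["tool_pos"],s["tool_rot"]); M=np.array(c["world_from_camera"]); print(np.round(M,3).tolist(),c["fx"])
E
```

```text
[ 0.44338556 -0.01818146  0.30001845] [3.14104349e+00 2.48793342e-04 1.56370262e+00]
[[1.0, 0.007, 0.002, 0.445], [-0.007, 0.968, 0.251, 0.049], [0.0, -0.251, 0.968, 0.279], [0.0, 0.0, 0.0, 1.0]] 331.1546257022324
```

View pics/w1.png

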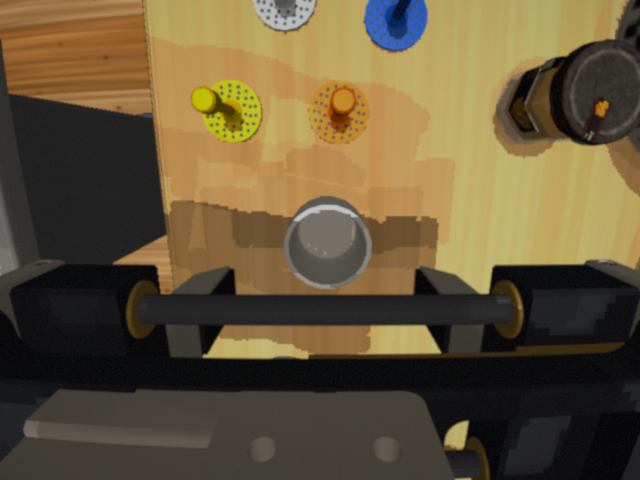

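The wrist view shows the cup at (328,243), yellow press (232,110), orange (340,110), with the steel press at the top (285,5). The fingers straddle the cup along x.

```bash
python3 - <<'E'
from m import *
P=np.load("w1.npz")["P"]
q=sl(P,(280,190,376,292),.057,.066); print(len(q),circ(q[:,:2],.0290),q.min(0),q.max(0))
print("table",np.median(P[160:190,250:300,2]))
q=sl(P,(280,190,376,292),.0575,.066)
print(cv2.minEnclosingCircle((q[:,:2]*1000).astype(np.float32)))
E
```

```text
1473 (array([ 0.44670282, -0.01559873]), np.float64(0.0009942506798294275)) [ 0.41639892 -0.04642826  0.05700873] [0.47729569 0.01484225 0.06107702]
table -0.0010535704549695102
((446.7578125, -15.881404876708984), 30.988910675048828)
```

Emit:
arm_command(xyz=[[3.3,2.3,0],[0,0,-15],[0,0,-20],[0,0,-20],[0,0,-20],[0,0,-15],[0,0,-5],[0,0,0],[0,0,0]], spin=[0,0,0,0,0,0,0,0,0])

```text
time: 3.55
tool_pos: [0.4471, -0.0152, 0.2053]
tool_rot: [3.14, 0.0, 1.567]
contact_force: [0.2, -0.5, 0.2]
opening: 0.0918
grip_force: 0.0
```

Emit:
arm_command(xyz=[[0,0,0],[0,0,0],[0,0,0],[0,0,0],[0,0,0],[0,0,0],[0,0,0],[0,0,0]], spin=[0,0,0,0,0,0,0,0], jaw=-1, squeeze=20)

```text
time: 4.35
tool_pos: [0.4467, -0.0152, 0.2049]
tool_rot: [-3.141, 0.0, 1.568]
contact_force: [-2.5, -0.2, 4.7]
opening: 0.0622
grip_force: 20.0
```

Emit:
arm_command(xyz=[[0,0,5],[0,0,15],[0,0,30],[0,0,30],[0,0,30],[0,0,10],[-3,10,0],[-6,25,0],[-8,30,0],[-8,30,0],[-8,30,0],[-8,30,0],[-6,25,0],[-3,10,0],[0,0,0],[0,0,0],[0,0,0]], spin=[0,0,0,0,0,0,0,0,0,0,0,0,0,0,0,0,0])

```text
time: 6.05
tool_pos: [0.397, 0.1741, 0.3243]
tool_rot: [-3.141, 0.0, 1.567]
contact_force: [0.2, 0.2, -2.9]
opening: 0.0624
grip_force: 20.0
```

```bash
python3 - <<'E'
from w import *
c,P=snap("w2"); s=observe(); print(s["tool_pos"],s["tool_rot"],s["opening"])
q=P.reshape(-1,3); m=(q[:,2]>.0108)&(q[:,2]<.018)&(abs(q[:,0]-.397)<.075)&(abs(q[:,1]-.305)<.075)
q=q[m]; print(m.sum(),q.min(0),q.max(0),cv2.minEnclosingCircle((q[:,:2]*1000).astype(np.float32)))
E
```

```text
[0.397035   0.17403041 0.32447596] [-3.14131202e+00  3.14835795e-04  1.56633653e+00] 0.06213223781565857
2380 [0.33954867 0.24657114 0.01080002] [0.45760145 0.35944428 0.01413051] ((398.92193603515625, 304.8482971191406), 59.62186813354492)
```

View pics/w2.png

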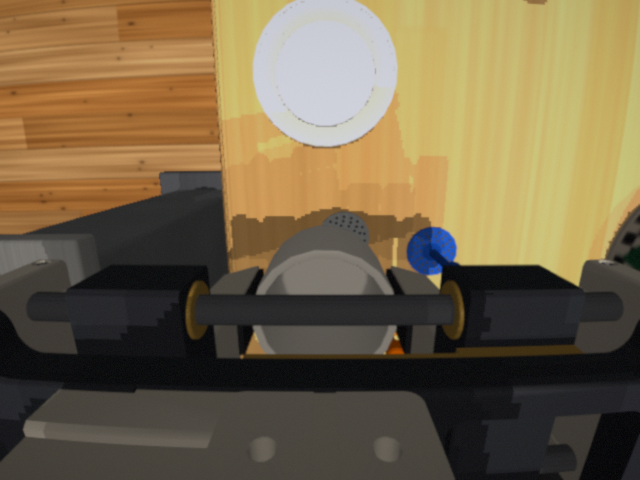

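The saucer is at (325,72), centred at (0.399,0.305) with a fitted radius of 59.6 mm, which matches. The cup is held.

Emit:
arm_command(xyz=[[0.5,10,0],[0.5,25,0],[0.5,30,0],[0.5,30,0],[0,25,0],[0,11,0],[0,0,-15],[0,0,-25],[0,0,-25],[0,0,-25],[0,0,-12],[0,0,-6],[0,0,0],[0,0,0]], spin=[0,0,0,0,0,0,0,0,0,0,0,0,0,0])

```text
time: 7.5
tool_pos: [0.3992, 0.306, 0.2176]
tool_rot: [3.14, -0.001, 1.568]
contact_force: [-0.2, 0.4, -2.3]
opening: 0.062
grip_force: 20.0
```

Emit:
arm_command(xyz=[[0,0,-1],[0,0,-1],[0,0,-1],[0,0,-1],[0,0,0],[0,0,0]], spin=[0,0,0,0,0,0])

```text
time: 8.1
tool_pos: [0.3988, 0.3058, 0.2127]
tool_rot: [3.142, 0.0, 1.568]
contact_force: [-0.4, -0.7, -2.5]
opening: 0.0622
grip_force: 20.0
```

Emit:
arm_command(xyz=[[0,0,-0.7],[0,0,-0.7],[0,0,0],[0,0,0]], spin=[0,0,0,0])

```text
time: 8.5
tool_pos: [0.3988, 0.3058, 0.2113]
tool_rot: [3.142, 0.0, 1.568]
contact_force: [1.3, 0.2, -2.3]
opening: 0.0622
grip_force: 20.0
```

Emit:
arm_command(xyz=[[0,0,-0.7],[0,0,-0.5],[0,0,0]], spin=[0,0,0])

```text
time: 8.8
tool_pos: [0.3988, 0.3059, 0.2109]
tool_rot: [3.141, -0.0, 1.568]
contact_force: [-1.5, -1.1, 6.3]
opening: 0.0617
grip_force: 20.0
```

Emit:
arm_command(xyz=[[0,0,0],[0,0,0],[0,0,0],[0,0,0],[0,0,10],[0,0,20],[0,0,25],[0,0,25],[0,0,15],[0,0,5],[0,0,0],[0,0,0]], spin=[0,0,0,0,0,0,0,0,0,0,0,0], jaw=1)

```text
time: 10.0
tool_pos: [0.3985, 0.3057, 0.3096]
tool_rot: [-3.141, 0.001, 1.568]
contact_force: [0.3, 0.4, -0.0]
opening: 0.092
grip_force: 0.0
```

```bash
python3 - <<'E'
from w import *
c,P=snap("w3"); s=observe(); print(s["tool_pos"],s["tool_rot"],s["opening"])
q=P.reshape(-1,3)
def enc(z0,z1,cx,cy,r):
    m=(q[:,2]>z0)&(q[:,2]<z1)&(np.hypot(q[:,0]-cx,q[:,1]-cy)<r); p=q[m]; print(m.sum(),p.min(0),p.max(0),cv2.minEnclosingCircle((p[:,:2]*1000).astype(np.float32)))
enc(.0625,.071,.3989,.305,.045); enc(.0108,.018,.3989,.305,.07)
E
```

```text
[0.39852127 0.30568393 0.30928949] [-3.14014694e+00  9.01887905e-04  1.56771204e+00] 0.09166360395458291
1438 [0.36962539 0.27445307 0.06253069] [0.43051415 0.33578379 0.06692972] ((400.1465759277344, 305.30108642578125), 30.925437927246094)
4059 [0.3396134  0.24726527 0.01080059] [0.45797617 0.36368911 0.01799492] ((398.8141784667969, 304.8775329589844), 59.67689514160156)
```

Emit:
arm_command(xyz=[[0.5,-15,0],[1.5,-30,0],[2,-40,0],[2,-42,0],[2,-42,0],[2,-42,0],[2,-42,0],[2,-42,0],[2,-42,0],[2,-42,0],[2,-42,0],[2,-42,0],[2,-42,0],[2,-42,0],[2,-42,0],[2,-40,0],[1.5,-25,0],[1,-8,0],[0,0,0],[0,0,0]], spin=[0,0,0,0,0,0,0,0,0,0,0,0,0,0,0,0,0,0,0,0])

```text
time: 12.05
tool_pos: [0.4308, -0.3553, 0.3096]
tool_rot: [-3.141, -0.002, 1.568]
contact_force: [-0.1, -0.3, -0.0]
opening: 0.0918
grip_force: 0.0
```

```bash
cat >> w.py <<'E'
def enc(P,z0,z1,cx,cy,r):
    q=P.reshape(-1,3); m=(q[:,2]>z0)&(q[:,2]<z1)&(np.hypot(q[:,0]-cx,q[:,1]-cy)<r); p=q[m]
    if len(p): print(m.sum(),p.min(0).round(4),p.max(0).round(4),np.round(p.mean(0),4),cv2.minEnclosingCircle((p[:,:2]*1000).astype(np.float32)))
    else: print("none")
E
python3 - <<'E'
from w import *
c,P=snap("w4"); s=observe(); print(s["tool_pos"],s["tool_rot"],s["opening"])
enc(P,.056,.068,.431,-.356,.045); enc(P,.003,.015,.431,-.356,.058);
E
```

```text
[ 0.43104009 -0.35499045  0.30986693] [-3.14082200e+00 -1.18889012e-03  1.56852452e+00] 0.09184614066841414
1070 [ 0.4034 -0.3861  0.056 ] [ 0.4626 -0.3264  0.063 ] [ 0.4331 -0.3574  0.0603] ((433.01605224609375, -356.39306640625), 30.06555938720703)
5178 [ 0.3894 -0.3845  0.0066] [ 0.4768 -0.3126  0.015 ] [ 0.4331 -0.3489  0.0092] ((433.0677795410156, -356.3858337402344), 43.922874450683594)
```

View pics/w4.png

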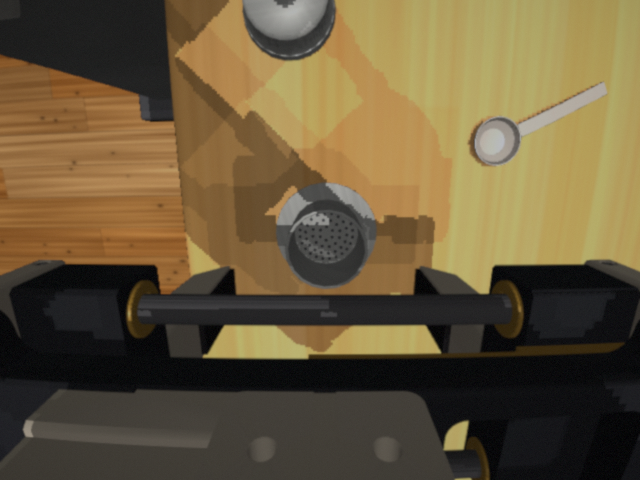

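The pot is at (327,237), with rim and flange circles both centred at (0.4330,-0.3564) and radii as specified. The lid is at the top (288,15) and the scoop at right.

Emit:
arm_command(xyz=[[2.1,-1.2,0],[0,0,-15],[0,0,-25],[0,0,-25],[0,0,-20],[0,0,-13],[0,0,-5],[0,0,0],[0,0,0]], spin=[0,0,0,0,0,0,0,0,0])

```text
time: 13.0
tool_pos: [0.4337, -0.3575, 0.208]
tool_rot: [3.14, 0.001, 1.568]
contact_force: [0.3, -0.7, -0.3]
opening: 0.0919
grip_force: 0.0
```

Emit:
arm_command(xyz=[[0,0,0],[0,0,0],[0,0,0],[0,0,0],[0,0,0],[0,0,0],[0,0,0],[0,0,0]], spin=[0,0,0,0,0,0,0,0], jaw=-1, squeeze=20)

```text
time: 13.8
tool_pos: [0.4333, -0.3574, 0.2073]
tool_rot: [3.142, 0.0, 1.568]
contact_force: [-1.4, 0.2, 4.6]
opening: 0.0601
grip_force: 20.0
```

Emit:
arm_command(xyz=[[0,0,4],[0,0,16],[0,0,30],[0,0,30],[0,0,25],[0,0,5],[0,0,0]], spin=[0,0,0,0,0,0,0])

```text
time: 14.5
tool_pos: [0.4334, -0.3573, 0.3174]
tool_rot: [3.141, 0.001, 1.568]
contact_force: [1.5, 0.0, -1.9]
opening: 0.0604
grip_force: 20.0
```

Emit:
arm_command(xyz=[[-0.5,12,0],[-1.5,25,0],[-2,40,0],[-2,42,0],[-2,42,0],[-2,42,0],[-2,42,0],[-2,42,0],[-2,42,0],[-2,42,0],[-2,42,0],[-2,42,0],[-2,42,0],[-2,42,0],[-2,42,0],[-2,40,0],[-2,25,0],[-1,14,0],[0,0,0],[0,0,0]], spin=[0,0,0,0,0,0,0,0,0,0,0,0,0,0,0,0,0,0,0,0])

```text
time: 16.5
tool_pos: [0.4, 0.302, 0.3163]
tool_rot: [-3.14, 0.001, 1.568]
contact_force: [-0.3, -0.7, -1.9]
opening: 0.0602
grip_force: 20.0
```

```bash
python3 - <<'E'
from w import *
c,P=snap("w5"); s=observe(); print(s["tool_pos"],s["tool_rot"],s["opening"],s["contact_force"])
c,D=snap("s5","side"); c,S=snap("c5","scene")
E
```

```text
[0.40020494 0.30165949 0.31655347] [-3.14031182e+00  1.15675151e-03  1.56706584e+00] 0.060478102653240884 [ 0.50532562 -0.03455442 -1.36401881]
```

View pics/w5.png

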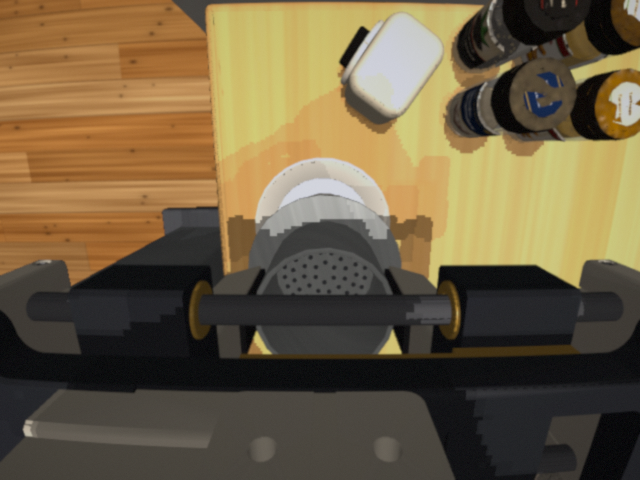

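Pot held over the cup; flange arc spans columns 250–400 at rows 195–260, with the cup rim hidden behind it. I'll measure the flange arc.

```bash
python3 - <<'E'
from w import *
for n in ["w5","s5","c5"]:
    P=np.load(n+".npz")["P"].reshape(-1,3)
    p=P[(P[:,2]>.110)&(P[:,2]<.124)&(np.hypot(P[:,0]-.4,P[:,1]-.303)<.055)]
    if len(p)<10: print(n,"few"); continue
    h=cv2.convexHull(p[:,:2].astype(np.float32)).reshape(-1,2).astype(float)
    if n=="w5": h=h[h[:,1]>.315]
    print(n,len(p),p[:,2].mean(),h.min(0),h.max(0),circ(h,.0439))
    k=P[(P[:,2]>.058)&(P[:,2]<.069)&(np.hypot(P[:,0]-.4,P[:,1]-.305)<.045)]
    if len(k)>10: print("  cup rim",len(k),k.min(0),k.max(0))
E
```

```text
w5 8553 0.11811551802656271 [0.36103672 0.31829658] [0.44218659 0.34651846] (array([0.40092838, 0.30265859]), np.float64(6.918514422133645e-05))
s5 182 0.11916496495684556 [0.3562524  0.25482109] [0.44193634 0.3362408 ] (array([0.3994517 , 0.29872282]), np.float64(0.0003323408577936282))
  cup rim 150 [0.36999554 0.26993259 0.05809046] [0.4297931  0.33385941 0.06873798]
c5 655 0.11912398454377406 [0.35355973 0.25898427] [0.43753672 0.34660003] (array([0.39777625, 0.3032625 ]), np.float64(0.0003719236239782264))
  cup rim 258 [0.36446684 0.27555427 0.05804125] [0.42372017 0.33683508 0.06892351]
```

Emit:
arm_command(xyz=[[-0.8,2.7,0],[0,0,-10],[0,0,-15],[0,0,-10],[0,0,-5],[0,0,-2],[0,0,-2],[0,0,0]], spin=[0,0,0,0,0,0,0,0])

```text
time: 17.45
tool_pos: [0.3997, 0.3054, 0.2732]
tool_rot: [3.141, -0.0, 1.568]
contact_force: [-0.6, -0.2, -0.2]
opening: 0.0605
grip_force: 20.0
```

Emit:
arm_command(xyz=[[0,0,-1],[0,0,-1],[0,0,-1],[0,0,0]], spin=[0,0,0,0])

```text
time: 17.85
tool_pos: [0.3995, 0.3053, 0.2701]
tool_rot: [3.142, 0.0, 1.568]
contact_force: [0.7, 0.0, -1.3]
opening: 0.0598
grip_force: 20.0
```

Emit:
arm_command(xyz=[[0,0,-1],[0,0,-1],[0,0,-0.5],[0,0,0]], spin=[0,0,0,0])

```text
time: 18.25
tool_pos: [0.3996, 0.3053, 0.2675]
tool_rot: [-3.142, 0.0, 1.568]
contact_force: [-0.1, -0.3, -1.3]
opening: 0.06
grip_force: 20.0
```

Emit:
arm_command(xyz=[[0,0,-0.5],[0,0,-0.5],[0,0,0]], spin=[0,0,0])

```text
time: 18.55
tool_pos: [0.3996, 0.3054, 0.2673]
tool_rot: [3.141, -0.0, 1.568]
contact_force: [-0.9, -1.0, 3.9]
opening: 0.0608
grip_force: 20.0
```

Emit:
arm_command(xyz=[[0,0,0],[0,0,0],[0,0,0],[0,0,0],[0,0,10],[0,0,20],[0,0,30],[0,0,30],[0,0,10],[0,0,0],[0,0,0]], spin=[0,0,0,0,0,0,0,0,0,0,0], jaw=1)

```text
time: 19.65
tool_pos: [0.3993, 0.3052, 0.3659]
tool_rot: [-3.141, 0.001, 1.568]
contact_force: [0.2, -0.3, 0.1]
opening: 0.0918
grip_force: 0.0
```

```bash
python3 - <<'E'
from w import *
c,P=snap("w6"); s=observe(); print(s["tool_pos"],s["tool_rot"],s["opening"])
enc(P,.117,.127,.400,.305,.045); enc(P,.066,.075,.400,.305,.058)
E
```

```text
[0.39924048 0.30514622 0.36539512] [-3.13961433e+00  1.17646375e-03  1.56766882e+00] 0.09178788564719138
1056 [0.3711 0.2759 0.117 ] [0.4305 0.3362 0.1227] [0.401  0.3055 0.1205] ((400.857666015625, 306.0805969238281), 30.249696731567383)
5340 [0.3577 0.2784 0.0661] [0.4446 0.3501 0.075 ] [0.4009 0.3139 0.0692] ((400.98687744140625, 306.4101867675781), 43.92551040649414)
```

View pics/w6.png

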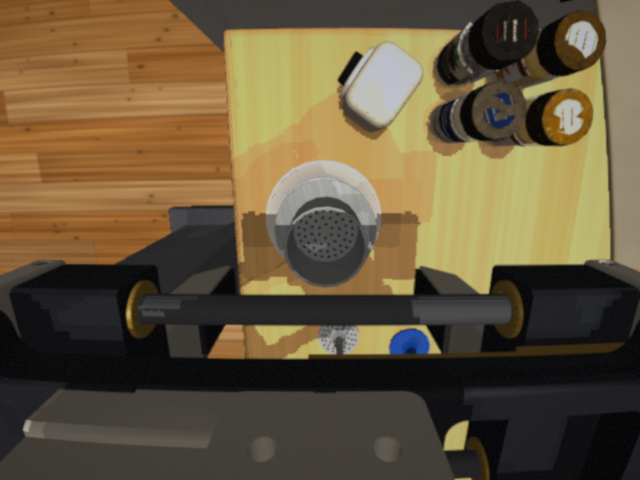

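The pot stands level on the cup at (325,237), with rim and flange both centred at (0.401,0.306) and the rim top at 0.122 m. The steel press is at (340,340). Next I go for the press.

Emit:
arm_command(xyz=[[1,-12,0],[2,-25,0],[2,-35,0],[2.5,-35,0],[2.5,-25,-10],[2,-12,-15],[0,0,-15],[0,0,0],[0,0,0]], spin=[0,0,0,0,0,0,0,0,0], jaw=0)

```text
time: 20.6
tool_pos: [0.4115, 0.161, 0.3263]
tool_rot: [-3.14, 0.0, 1.567]
contact_force: [0.1, 0.2, -0.0]
opening: 0.046
grip_force: 0.0
```

```bash
python3 - <<'E'
from w import *
c,P=snap("w7"); s=observe(); print(s["tool_pos"],s["tool_rot"],s["opening"])
enc(P,.064,.078,.411,.163,.02); enc(P,.002,.009,.411,.163,.028);enc(P,.003,.009,.411,.163,.028)
E
```

```text
[0.41166258 0.16126839 0.32680504] [-3.14152856e+00  9.01151839e-05  1.56782568e+00] 0.046052280444747226
349 [0.4083 0.1563 0.0641] [0.4233 0.1719 0.0706] [0.4157 0.1645 0.0685] ((415.606201171875, 163.92068481445312), 7.977090835571289)
1581 [0.3922 0.1415 0.002 ] [0.4389 0.1874 0.0089] [0.4155 0.1675 0.0042] ((415.8236389160156, 163.8176727294922), 23.825706481933594)
1484 [0.3922 0.1415 0.003 ] [0.4389 0.1868 0.0089] [0.4154 0.1674 0.0043] ((415.7673034667969, 163.812255859375), 23.783411026000977)
```

View pics/w7.png

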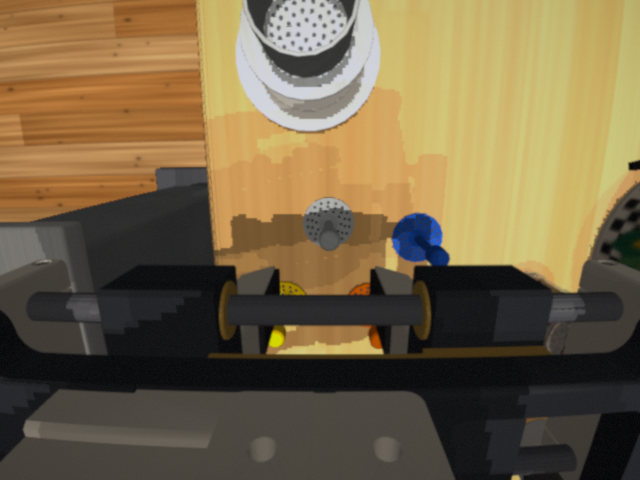

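The steel press is at (328,225), with knob and disc circles both centred at (0.4157,0.1639). The blue decoy is at right, and yellow and orange are below.

Emit:
arm_command(xyz=[[4.1,2.8,0],[0,0,-15],[0,0,-25],[0,0,-25],[0,0,-15],[0,0,-8],[0,0,-3],[0,0,0],[0,0,0]], spin=[0,0,0,0,0,0,0,0,0])

```text
time: 21.55
tool_pos: [0.4161, 0.1643, 0.2364]
tool_rot: [3.14, -0.0, 1.568]
contact_force: [0.7, 0.6, -0.2]
opening: 0.0458
grip_force: 0.0
```

Emit:
arm_command(xyz=[[0,0,0],[0,0,0],[0,0,0],[0,0,0],[0,0,0],[0,0,0],[0,0,0]], spin=[0,0,0,0,0,0,0], jaw=-1, squeeze=15)

```text
time: 22.25
tool_pos: [0.4156, 0.1641, 0.2357]
tool_rot: [-3.142, 0.0, 1.568]
contact_force: [-1.6, 0.4, 2.3]
opening: 0.015
grip_force: 15.0
```

Emit:
arm_command(xyz=[[0,0,4],[0,0,16],[0,0,30],[0,0,35],[0,0,30],[0,0,15],[0,0,5],[-1,10,0],[-2,20,0],[-3,28,0],[-3.5,30,0],[-3,28,0],[-1.5,18,0],[-0.8,8,0],[0,0,0],[0,0,0]], spin=[0,0,0,0,0,0,0,0,0,0,0,0,0,0,0,0])

```text
time: 23.85
tool_pos: [0.4008, 0.3058, 0.3699]
tool_rot: [-3.14, 0.001, 1.568]
contact_force: [0.6, -0.2, -1.1]
opening: 0.0156
grip_force: 15.0
```

```bash
python3 - <<'E'
from w import *
c,P=snap("w8"); s=observe(); print(s["tool_pos"],s["tool_rot"],s["opening"])
enc(P,.117,.127,.400,.305,.045); enc(P,.134,.146,.400,.305,.03)
q=P.reshape(-1,3); p=q[(q[:,2]>.132)&(q[:,2]<.148)&(np.hypot(q[:,0]-.4,q[:,1]-.305)<.03)]
h=cv2.convexHull(p[:,:2].astype(np.float32)).reshape(-1,2).astype(float); h=h[h[:,1]>.31]; print(len(h),circ(h,.0239))
p=q[(q[:,2]>.118)&(q[:,2]<.126)&(np.hypot(q[:,0]-.4,q[:,1]-.305)<.04)]; h=cv2.convexHull(p[:,:2].astype(np.float32)).reshape(-1,2).astype(float);print(circ(h[h[:,1]>.31],.030))
E
```

```text
[0.40090214 0.30552744 0.37018393] [-3.14082480e+00  8.14976537e-04  1.56719518e+00] 0.015111874689324794
627 [0.3712 0.2894 0.117 ] [0.4303 0.3362 0.1228] [0.4013 0.3196 0.1206] ((400.91473388671875, 306.4681701660156), 29.9209041595459)
2796 [0.3774 0.2856 0.1349] [0.4244 0.3289 0.1457] [0.401  0.3111 0.1387] ((400.954833984375, 305.3155822753906), 23.867109298706055)
22 (array([0.40093635, 0.3050276 ]), np.float64(0.00011141689867792138))
(array([0.40095269, 0.30609006]), np.float64(0.00011352589879997863))
```

View pics/w8.png

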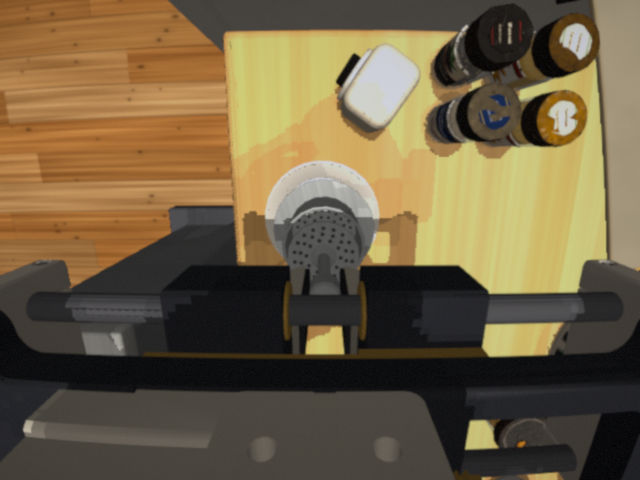

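The press hangs upright over the pot: disc centre (0.4009,0.3050), pot (0.4009,0.3061). I correct y by about 1 mm and lower.

Emit:
arm_command(xyz=[[0,1.1,0],[0,0,-6],[0,0,-8],[0,0,-8],[0,0,-8],[0,0,-8],[0,0,-8],[0,0,-6],[0,0,-4],[0,0,-2],[0,0,0]], spin=[0,0,0,0,0,0,0,0,0,0,0])

```text
time: 25.0
tool_pos: [0.4009, 0.3073, 0.3125]
tool_rot: [-3.142, 0.0, 1.568]
contact_force: [-0.1, -0.6, -0.4]
opening: 0.0149
grip_force: 15.0
```

Emit:
arm_command(xyz=[[0,0,-1],[0,0,-1],[0,0,-1],[0,0,-1],[0,0,0]], spin=[0,0,0,0,0])

```text
time: 25.5
tool_pos: [0.4008, 0.3072, 0.3085]
tool_rot: [-3.142, 0.0, 1.568]
contact_force: [-1.0, -0.2, -1.7]
opening: 0.015
grip_force: 15.0
```

Emit:
arm_command(xyz=[[0,0,-1],[0,0,-1],[0,0,-0.5],[0,0,0]], spin=[0,0,0,0])

```text
time: 25.9
tool_pos: [0.4008, 0.3072, 0.306]
tool_rot: [-3.141, 0.0, 1.568]
contact_force: [-0.1, -0.1, -0.8]
opening: 0.0153
grip_force: 15.0
```

Emit:
arm_command(xyz=[[0,0,-0.5],[0,0,-0.5],[0,0,0]], spin=[0,0,0])

```text
time: 26.2
tool_pos: [0.4009, 0.3073, 0.3056]
tool_rot: [3.141, -0.0, 1.568]
contact_force: [-1.0, 0.0, 4.1]
opening: 0.015
grip_force: 15.0
```

Contact at the expected height. I release, rise and check.

Emit:
arm_command(xyz=[[0,0,0],[0,0,0],[0,0,0],[0,0,5],[0,0,15],[0,0,25],[0,0,20],[0,0,5],[0,0,0],[0,0,0]], spin=[0,0,0,0,0,0,0,0,0,0], jaw=0)

```text
time: 27.2
tool_pos: [0.4006, 0.3071, 0.3742]
tool_rot: [-3.14, 0.001, 1.568]
contact_force: [0.7, -0.0, -0.6]
opening: 0.0459
grip_force: 0.0
```

```bash
python3 - <<'E'
from w import *
c,P=snap("w9"); s=observe(); print(s["tool_pos"],s["opening"])
enc(P,.132,.15,.401,.306,.02); enc(P,.117,.126,.401,.306,.045); enc(P,.066,.075,.401,.306,.058)
E
```

```text
[0.40065193 0.30709846 0.37402399] 0.04604489737104599
430 [0.3937 0.2996 0.132 ] [0.4089 0.3148 0.1407] [0.4013 0.308  0.1382] ((401.2592468261719, 307.1107482910156), 7.856958866119385)
989 [0.3711 0.2764 0.117 ] [0.4307 0.3363 0.126 ] [0.4008 0.3058 0.1205] ((401.0156555175781, 306.3245544433594), 30.04839324951172)
4250 [0.3573 0.2796 0.0662] [0.4447 0.3498 0.075 ] [0.401  0.3177 0.0707] ((400.8529052734375, 306.1441650390625), 44.03512954711914)
```

Emit:
arm_command(xyz=[[0,-10,0],[0,-25,0],[0,-40,0],[0,-42,0],[0,-42,0],[0,-42,0],[0,-42,0],[0,-42,0],[0,-42,0],[0,-42,0],[0,-42,-5],[0,-40,-15],[0,-25,-20],[0,-10,-15],[0,0,0],[0,0,0]], spin=[0,0,0,0,0,0,0,0,0,0,0,0,0,0,0,0])

```text
time: 28.85
tool_pos: [0.4005, -0.1787, 0.3199]
tool_rot: [-3.14, -0.001, 1.567]
contact_force: [0.9, 1.2, 0.5]
opening: 0.0461
grip_force: 0.0
```

```bash
python3 - <<'E'
from w import *
c,P=snap("w10"); s=observe(); print(s["tool_pos"],s["tool_rot"],s["opening"])
enc(P,.048,.06,.403,-.180,.02); enc(P,.003,.03,.403,-.18,.05)
E
```

```text
[ 0.40072811 -0.17839749  0.32047839] [ 3.14158916e+00 -1.84555987e-04  1.56786947e+00] 0.04549810875098546
410 [ 0.3956 -0.1866  0.048 ] [ 0.4128 -0.1697  0.0562] [ 0.4043 -0.1775  0.0535] ((404.3525085449219, -178.4018096923828), 8.868127822875977)
1013 [ 0.3691 -0.203   0.003 ] [ 0.44   -0.1427  0.03  ] [ 0.4035 -0.1562  0.0148] ((404.3205261230469, -177.3759765625), 35.97639465332031)
```

View pics/w10.png

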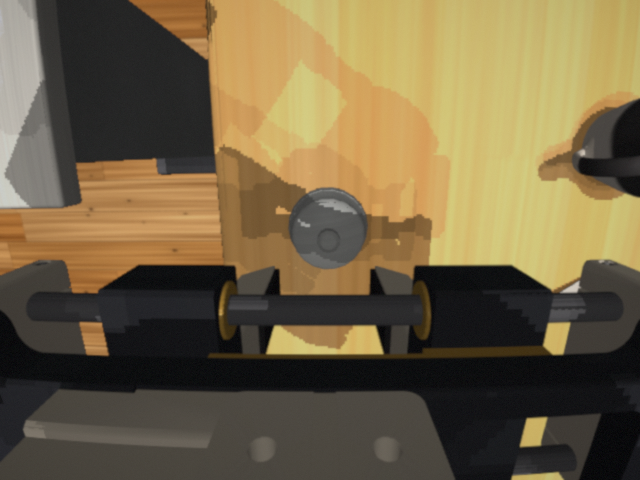

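The press is seated: knob top at 0.1405 m, as expected. The lid is at (328,238), knob centre (0.4043,-0.1784).

Emit:
arm_command(xyz=[[3.7,0.2,0],[0,0,-15],[0,0,-25],[0,0,-25],[0,0,-20],[0,0,-10],[0,0,-3],[0,0,-1],[0,0,0],[0,0,0]], spin=[0,0,0,0,0,0,0,0,0,0])

```text
time: 29.9
tool_pos: [0.4048, -0.1787, 0.2219]
tool_rot: [3.14, 0.001, 1.568]
contact_force: [-0.6, 1.0, -0.5]
opening: 0.0455
grip_force: 0.0
```

Emit:
arm_command(xyz=[[0,0,0],[0,0,0],[0,0,0],[0,0,0],[0,0,0],[0,0,0],[0,0,0]], spin=[0,0,0,0,0,0,0], jaw=-1, squeeze=20)

```text
time: 30.6
tool_pos: [0.4046, -0.1786, 0.2212]
tool_rot: [3.142, 0.0, 1.568]
contact_force: [-0.4, -0.4, 1.9]
opening: 0.0169
grip_force: 20.0
```

Emit:
arm_command(xyz=[[0,0,4],[0,0,16],[0,0,30],[0,0,35],[0,0,35],[0,0,30],[0,0,12],[0,0,3],[0,0,0]], spin=[0,0,0,0,0,0,0,0,0])

```text
time: 31.5
tool_pos: [0.4044, -0.1784, 0.3861]
tool_rot: [3.141, 0.0, 1.568]
contact_force: [-0.5, 0.1, -1.8]
opening: 0.0165
grip_force: 20.0
```

Emit:
arm_command(xyz=[[0,10,0],[0,25,0],[-0.4,36,0],[-0.4,36,0],[-0.4,36,0],[-0.4,36,0],[-0.4,36,0],[-0.4,36,0],[-0.4,36,0],[-0.4,36,0],[-0.4,36,0],[-0.2,36,0],[0,36,0],[0,30,0],[0,15,0],[0,8.7,0],[0,0,0],[0,0,0]], spin=[0,0,0,0,0,0,0,0,0,0,0,0,0,0,0,0,0,0])

```text
time: 33.3
tool_pos: [0.4008, 0.3054, 0.3859]
tool_rot: [-3.141, 0.001, 1.567]
contact_force: [0.4, -0.4, -0.9]
opening: 0.0165
grip_force: 20.0
```

```bash
python3 - <<'E'
from w import *
c,P=snap("w11"); s=observe(); print(s["tool_pos"],s["tool_rot"],s["opening"])
q=P.reshape(-1,3)
def arc(z0,z1,r,R,ymin=.31):
    p=q[(q[:,2]>z0)&(q[:,2]<z1)&(np.hypot(q[:,0]-.401,q[:,1]-.306)<R)]
    h=cv2.convexHull(p[:,:2].astype(np.float32)).reshape(-1,2).astype(float); h=h[h[:,1]>ymin]; print(len(p),len(h),circ(h,r))
arc(.155,.185,.037,.05); arc(.062,.076,.0439,.056,.315)
E
```

```text
[0.40085075 0.30519524 0.3860076 ] [-3.14123909e+00  6.38459752e-04  1.56670660e+00] 0.016931805625713427
1856 27 (array([0.40191722, 0.30477774]), np.float64(9.392745767199812e-05))
1836 33 (array([0.40096437, 0.30602488]), np.float64(8.666153957257589e-05))
```

View pics/w11.png

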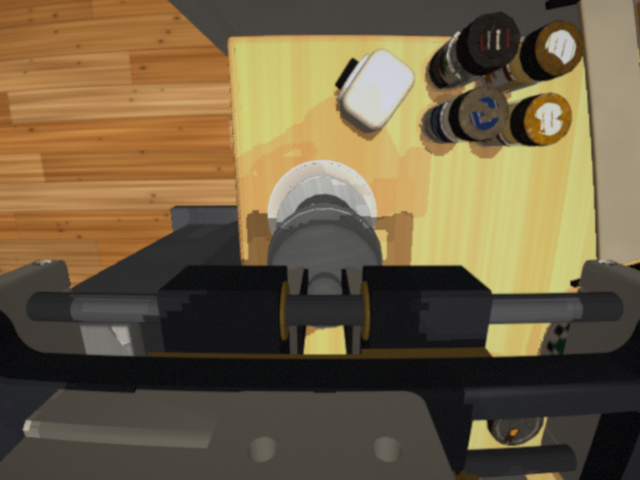

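The lid hangs level over the pot, 0.9 mm off in x and 1.3 mm in y. I correct and lower.

Emit:
arm_command(xyz=[[-0.9,1.3,0],[0,0,-6],[0,0,-10],[0,0,-10],[0,0,-8],[0,0,-4],[0,0,-2],[0,0,-1],[0,0,0]], spin=[0,0,0,0,0,0,0,0,0])

```text
time: 34.25
tool_pos: [0.3999, 0.3075, 0.3453]
tool_rot: [3.141, -0.0, 1.568]
contact_force: [0.7, 0.3, -0.6]
opening: 0.0165
grip_force: 20.0
```

Emit:
arm_command(xyz=[[0,0,-1],[0,0,-1],[0,0,-1],[0,0,-1],[0,0,0]], spin=[0,0,0,0,0])

```text
time: 34.75
tool_pos: [0.3998, 0.3074, 0.341]
tool_rot: [-3.141, 0.0, 1.568]
contact_force: [-1.7, 0.1, -0.4]
opening: 0.0166
grip_force: 20.0
```

Emit:
arm_command(xyz=[[0,0,-1],[0,0,-1],[0,0,-1],[0,0,-1],[0,0,0]], spin=[0,0,0,0,0])

```text
time: 35.25
tool_pos: [0.3998, 0.3074, 0.337]
tool_rot: [-3.141, 0.0, 1.568]
contact_force: [-0.2, -0.0, -0.8]
opening: 0.0165
grip_force: 20.0
```

Emit:
arm_command(xyz=[[0,0,-0.8],[0,0,-0.7],[0,0,-0.5],[0,0,0]], spin=[0,0,0,0])

```text
time: 35.65
tool_pos: [0.4, 0.3076, 0.3361]
tool_rot: [3.14, -0.001, 1.568]
contact_force: [-1.1, -0.3, 5.2]
opening: 0.0164
grip_force: 20.0
```

Emit:
arm_command(xyz=[[0,0,-0.7],[0,0,0],[0,0,0]], spin=[0,0,0])

```text
time: 35.95
tool_pos: [0.4001, 0.3076, 0.336]
tool_rot: [3.139, -0.001, 1.568]
contact_force: [-1.8, -1.0, 9.7]
opening: 0.0164
grip_force: 20.0
```

Emit:
arm_command(xyz=[[0,0,0.7],[0,0,0],[0,0,0],[0,0,0],[0,0,5],[0,0,15],[0,0,25],[0,0,20],[0,0,5],[0,0,0],[0,0,0]], spin=[0,0,0,0,0,0,0,0,0,0,0], jaw=0)

```text
time: 37.05
tool_pos: [0.3997, 0.3073, 0.4042]
tool_rot: [-3.14, 0.001, 1.568]
contact_force: [0.1, 0.7, -0.4]
opening: 0.0461
grip_force: 0.0
```

```bash
python3 - <<'E'
from w import *
c,P=snap("w12"); s=observe(); print(s["tool_pos"],s["opening"],s["contact_force"])
enc(P,.162,.18,.401,.306,.02); enc(P,.105,.13,.401,.306,.05); enc(P,.066,.075,.401,.306,.058); enc(P,.0108,.018,.399,.305,.07)
q=P.reshape(-1,3); k=q[(q[:,2]>.164)&(np.hypot(q[:,0]-.401,q[:,1]-.306)<.007)]; print("knob top",np.median(k[:,2]))
A=np.c_[k[:,:2]-k[:,:2].mean(0),np.ones(len(k))]; print("tilt",np.linalg.lstsq(A,k[:,2],rcond=None)[0])
snap("s12","side"); snap("c12","scene")
a=cv2.imread("pics/s12.png")[120:280,200:400]; b=cv2.imread("pics/w12.png")[130:300,220:440]
a=cv2.resize(a,(400,320)); b=cv2.resize(b,(400,320)); cv2.imwrite("pics/f12.png",np.hstack([a,b]))
E
```

```text
[0.39966908 0.30731363 0.40397976] 0.04589183369195541 [-1.03554295  0.49104836 -0.41769034]
532 [0.3928 0.299  0.162 ] [0.41   0.3165 0.171 ] [0.4012 0.3088 0.1683] ((401.3063659667969, 307.7269592285156), 8.87682056427002)
799 [0.3654 0.2957 0.1137] [0.4376 0.344  0.13  ] [0.4014 0.331  0.1236] ((401.42791748046875, 309.38189697265625), 36.37081527709961)
1135 [0.3573 0.299  0.0667] [0.4448 0.35   0.0714] [0.3998 0.3348 0.069 ] ((401.11468505859375, 307.1102600097656), 43.859493255615234)
877 [0.3402 0.2696 0.0108] [0.4581 0.364  0.0145] [0.3962 0.3308 0.0118] ((398.87786865234375, 305.1511535644531), 59.350765228271484)
knob top 0.169236615541921
tilt [0.01369036 0.09131554 0.16921487]
```

View pics/f12.png

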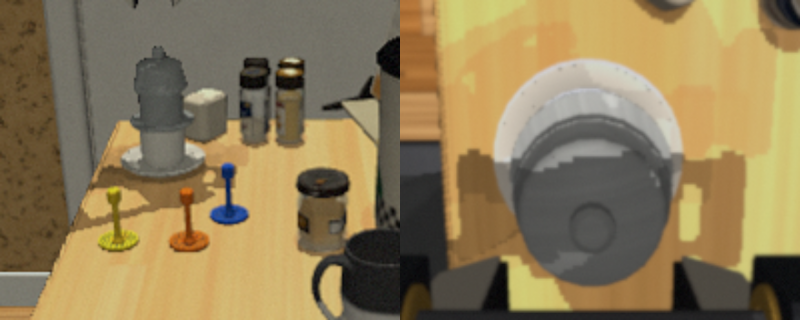

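Lid on and upright in both views (side crop: lid at (160,70); top crop: knob at (592,228)). I'll compare the knob-top statistics with the lid when it stood on the table.

```bash
python3 - <<'E'
from w import *
for n,(x,y),z in [("w10",(.4043,-.1784),.05),("w12",(.4013,.3077),.164)]:
    q=np.load(n+".npz")["P"].reshape(-1,3); k=q[(q[:,2]>z)&(np.hypot(q[:,0]-x,q[:,1]-y)<.0065)]
    A=np.c_[k[:,:2]-k[:,:2].mean(0),np.ones(len(k))]; print(n,len(k),np.median(k[:,2]),np.linalg.lstsq(A,k[:,2],rcond=None)[0])
a=np.load("w10.npz")["P"]; b=np.load("w12.npz")["P"]; print("table",np.median(a[100:180,350:420,2]),np.median(b[20:60,240:320,2]))
E
```

```text
w10 217 0.054570708347914054 [ 0.0159507  -0.0243453   0.05455009]
w12 271 0.16940185611621106 [ 0.00719997 -0.00594636  0.16938456]
table -0.0011009378596156527 -0.20971708412045564
```

Lid is level, and its height above the table pose agrees within 1 mm. The robot is clear, so I hand in.

```bash
python3 -c "
from cell import *
print(hand_in())"
```

```text
the job is handed in; nothing more can be done
None
```

The coffee filter is assembled and handed in at about 37 s: cup on the saucer, pot on the cup, press on the pot's floor, lid level and closed to within about 1 mm by measurement. I didn't touch the honey jar, mug or measuring spoon.

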